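Heft the spare converters and dock the potted one

ROBOT

A 6-joint arm with a two-finger parallel gripper is mounted at the origin on the work surface. World frame = base frame: x ahead of the robot, y to its left, z up, the work surface at z = 0. Lengths are in m, angles in rad, forces in N, time in s.
With the tool pointing down it reaches from about 0.25 to 0.775 m from the base axis. Payload 4 kg.
Tool frame: the origin (TCP) lies on the centre line of the jaws, within the pads' length; the fingertips stand robot.tips_ahead ahead of it and the grasp point (between the pads) lies 8 mm behind it (robot.tips_ahead is the distance from the TCP to the fingertips, in m); z points along the fingers, y is the line along which they close (so a half turn about z gives the same grasp; the last joint's range is limited). The gripper opens to 94 mm and grips with 3 to 60 N. Pads are 16 mm wide; open, the fingers measure 119 mm over their backs; the gripper's body (75 mm by 177 mm) begins 78 mm behind the grasp point.
Start: joints at [-1.326, 0.087, 1.371, -0, 1.684, -0.103], TCP at [0.187, -0.517, 0.217] pointing down, gripper open.
Joint ranges: [-3.1, 3.1], [-0.76, 2.03], [0.27, 2.55], [-1.08, 4.22], [0.17, 2.65], [-2.57, 2.57]. Speed limits (rad/s): [2.79, 2.79, 3.14, 3.14, 3.14, 3.14].

INTERFACE

Orientations are given as [roll, pitch, yaw] about the fixed x, y, z axes, in that order (R = Rz(yaw) Ry(pitch) Rx(roll)).
In Python, from bench import robot, snapshot, close_job, spotter gives the robot as it stands. The module is installed in compiled form; this text tells all that it offers.
- The arm moves only by the tool servo_tool, never from a script. Its argument "commands" is one flat list of numbers, 7 for each row, row after row: the shift along the tool's x, y, z in m, then the turn, a rotation vector about the tool's x, y, z in degrees, then the finger opening in m, from 0 to 0.094. In form: [x, y, z, ax, ay, az, grip, x, y, z, ax, ay, az, grip, ...]. A call has 1 to 10 rows; each row is the pose to reach, as a shift and turn from the pose commanded when the call began, along the tool's axes at that moment; what a row does not reach only later rows make up. A row lasts 1/8 s, in which the tool goes at most 62.5 mm and 10.7 degrees, less where a joint would pass 70% of its speed; a pose out of reach is approached as far as the arm can. A call with a gripper value outside its range is refused whole. The fingers move at their own pace and stop on an object; the grip force is fixed at half the most. Time passes only in rows, so rows that repeat a pose let the fingers close. It gives the time, the measured TCP pose, the force, the opening and the grip force at its end, in the units of the state.
- robot.get_obs(): the state, without advancing time (a new reading comes with each control period).
- snapshot(name): name is "scene" or "side" or "wrist"; returns a dict with "img" (384x512x3 uint8, blue, green, red), "camera_matrix" (3x3 intrinsics, pixels), "extrinsics" (4x4, takes a point from camera to world coordinates); the wrist camera has in their place "hand_eye" (4x4, takes a point from camera to tool coordinates, whose origin is the TCP and whose axes are the flange's). Camera axes: x right, y down, z forward; pixel columns grow to the right and rows downward; lengths in m; the calibration is good to about 2 mm. The wrist camera is an equidistant fisheye: a pixel r from the principal point sees the ray r / f radians off the axis. A picture is of the moment at which its call begins: read the wrist's pose just before it. There is no depth.
- close_job(): hands the job in; it is judged then, once.
Trained networks look in a picture, given as the dict that the camera call returned (one of the last four; its "shot" number tells which), for a name from the list of things; names that differ only in an ending like _2 or _b are one class to them, and where a whole thing is asked for, a point or a joint stands for the part that bears it (a point fixed in the world has none). Each returns a list of dicts, best first, with "conf" (0 to 1); they miss things now and then, are a little off and sometimes report something else, mostly with a low value. They report only what shows in the picture. A call takes as long as a camera call.
- spotter.trace(name, picture): "region" (384x512 bool, what is visible of it) and "box" ([left, top, width, height] in pixels, round what is visible of it).
The state is a dict: "time": time; "joint_positions": joint angles; "qvel": joint speeds; "joint_torque": joint torques, N m; "tool_pos": TCP position; "ee_rot": TCP orientation; "wrist_force": force on the tool from outside, world axes, zero at the start; "wrist_torque": the same for the moment, N m; "width": finger opening in m; "finger_force": force on a finger pad.
Only numpy, scipy, OpenCV 4.12 (cv2) and the standard library are available. Lean on these libraries where they do the work, as an engineer would, in place of code of your own. Each camera call takes 0.05 s, during which the arm holds its last target. There are 200 camera calls.

TASK

One of the four converter cases standing upright on the bench mat is filled with potting resin and its core, and is clearly heavier; the other three look the same but are empty shells. Find the filled one by its weight and seat it, lid outwards, fully home in the one free bay of the sloped test dock; leave the three empty shells standing upright on the bench, do not knock any case over, and leave the cases already in the dock and the other things on the bench where they are.

Things in the scene. Friction and masses are not known exactly. Their poses are not given: they have to be found in the camera images.
- dock: the fixed test dock, steel foot 130 mm deep, 270 mm along its y, turned 3 to 26 degrees to the left about vertical; origin under the middle of the row of bays, at bench height; z up, x away from the robot. It carries the row of four bays
- bays: row of four open-topped bays on the dock. Origin: middle of the row at the bay floors, 36 mm above the bench. z points out of the bays and leans 30 degrees from vertical towards the robot; y is level, along the row; x across it, away from the robot and up. Each bay is 41 mm (x) by 55 mm (y) inside, walls 28 mm high, front and back walls 4 mm thick, 9 mm walls between bays
- bay1 (a point): centre of the floor of bay 1, at y = -96 mm in the frame of bays. Three of the four bays hold a case; which one is free varies
- bay2 (a point): centre of the floor of bay 2, at y = -32 mm in the frame of bays. Three of the four bays hold a case; which one is free varies
- bay3 (a point): centre of the floor of bay 3, at y = 32 mm in the frame of bays. Three of the four bays hold a case; which one is free varies
- bay4 (a point): centre of the floor of bay 4, at y = 96 mm in the frame of bays. Three of the four bays hold a case; which one is free varies
- fitted1: a case of the same make and size already in a bay of the dock, its foot on the bay floor, standing out 52 mm; origin at the centre of its underside, z out of the bay. Loose, 360 to 440 g
- fitted2: a case of the same make and size already in a bay of the dock, its foot on the bay floor, standing out 52 mm; origin at the centre of its underside, z out of the bay. Loose, 360 to 440 g
- fitted3: a case of the same make and size already in a bay of the dock, its foot on the bay floor, standing out 52 mm; origin at the centre of its underside, z out of the bay. Loose, 360 to 440 g
- spare1: a spare: closed aluminium converter case, 36 mm thick along its own x, 50 mm wide along its own y, 80 mm tall along z, ribbed narrow faces, small black plug on the lid (3 mm proud); a half turn about z looks the same. Origin at the centre of its underside. Stands upright, loose, on the bench. An empty shell weighs 90 to 135 g, the one filled case 360 to 480 g; nothing shows which it is
- spare2: a spare: closed aluminium converter case, 36 mm thick along its own x, 50 mm wide along its own y, 80 mm tall along z, ribbed narrow faces, small black plug on the lid (3 mm proud); a half turn about z looks the same. Origin at the centre of its underside. Stands upright, loose, on the bench. An empty shell weighs 90 to 135 g, the one filled case 360 to 480 g; nothing shows which it is
- spare3: a spare: closed aluminium converter case, 36 mm thick along its own x, 50 mm wide along its own y, 80 mm tall along z, ribbed narrow faces, small black plug on the lid (3 mm proud); a half turn about z looks the same. Origin at the centre of its underside. Stands upright, loose, on the bench. An empty shell weighs 90 to 135 g, the one filled case 360 to 480 g; nothing shows which it is
- spare4: a spare: closed aluminium converter case, 36 mm thick along its own x, 50 mm wide along its own y, 80 mm tall along z, ribbed narrow faces, small black plug on the lid (3 mm proud); a half turn about z looks the same. Origin at the centre of its underside. Stands upright, loose, on the bench. An empty shell weighs 90 to 135 g, the one filled case 360 to 480 g; nothing shows which it is
- spool: bystander: small solder spool standing on end, 40 mm across, 28 mm tall; origin under its centre; loose
- tin: bystander: round flux tin, 50 mm across, 22 mm tall; origin under its centre; loose
- screwdriver: bystander: screwdriver lying flat, 150 mm long along its own x, about 25 mm high; loose
- tweezers: bystander: closed tweezers lying flat, 120 mm long along their own x, 6 mm high; loose
- wash_bottle: bystander: white bottle, 56 mm across, 130 mm tall, beyond the spares; origin under its centre; loose

How it is judged:
At the end, for the whole second after the job is handed in: The filled case is in the free bay: underside within 6 mm of the bay floor, within 7 mm of centre across the row and 0.1 rad of the bay axis, over 2.4 N on the dock; the three empty shells stand on the bench (within 6 mm, 0.08 rad of upright); all at rest (((x of spare1 in the frame of bays between -0.007 and 0.007 m and z of spare1 in the frame of bays between -0.004 and 0.006 m and angle between the z axis of spare1 and the z axis of bays, either way round below 0.1 rad and contact force between spare1 and dock above 2.4 N and linear speed of each of spare1, spare2, spare3, spare4 below 0.02 m/s and height (world z) of spare2 between -0.005 and 0.006 m and angle between each of spare2, spare3, spare4's own z axis and vertical below 0.08 rad and height (world z) of spare3 between -0.005 and 0.006 m and height (world z) of spare4 between -0.005 and 0.006 m) or (x of spare2 in the frame of bays between -0.007 and 0.007 m and z of spare2 in the frame of bays between -0.004 and 0.006 m and angle between the z axis of spare2 and the z axis of bays, either way round below 0.1 rad and contact force between spare2 and dock above 2.4 N and linear speed of each of spare2, spare1, spare3, spare4 below 0.02 m/s and height (world z) of spare1 between -0.005 and 0.006 m and angle between each of spare1, spare3, spare4's own z axis and vertical below 0.08 rad and height (world z) of spare3 between -0.005 and 0.006 m and height (world z) of spare4 between -0.005 and 0.006 m) or (x of spare3 in the frame of bays between -0.007 and 0.007 m and z of spare3 in the frame of bays between -0.004 and 0.006 m and angle between the z axis of spare3 and the z axis of bays, either way round below 0.1 rad and contact force between spare3 and dock above 2.4 N and linear speed of each of spare3, spare1, spare2, spare4 below 0.02 m/s and height (world z) of spare1 between -0.005 and 0.006 m and angle between each of spare1, spare2, spare4's own z axis and vertical below 0.08 rad and height (world z) of spare2 between -0.005 and 0.006 m and height (world z) of spare4 between -0.005 and 0.006 m) or (x of spare4 in the frame of bays between -0.007 and 0.007 m and z of spare4 in the frame of bays between -0.004 and 0.006 m and angle between the z axis of spare4 and the z axis of bays, either way round below 0.1 rad and contact force between spare4 and dock above 2.4 N and linear speed of each of spare4, spare1, spare2, spare3 below 0.02 m/s and height (world z) of spare1 between -0.005 and 0.006 m and angle between each of spare1, spare2, spare3's own z axis and vertical below 0.08 rad and height (world z) of spare2 between -0.005 and 0.006 m and height (world z) of spare3 between -0.005 and 0.006 m))); the robot touches nothing.
It fails at once if a case already in the dock is moved by more than 12 mm (distance of any of fitted1, fitted2, fitted3 from where it was at the start of the episode above 0.012 m).
It fails at once if a spare case is knocked over (leans more than 1 rad) (angle between any of spare1, spare2, spare3, spare4's own z axis and vertical above 1 rad).
It fails at once if a bystander (spool, tin, screwdriver, tweezers, bottle) is moved by more than 30 mm (distance of any of spool, tin, screwdriver, tweezers, wash_bottle from where it was at the start of the episode above 0.03 m).
It also fails if it takes over 67 s, if anything falls off the work surface, if the arm or the gripper's body presses on something with over 40 N, if the wrist force passes 120 N, or if a joint passes its speed limit or range.

## Working session

There is one attempt and no reset: what is moved stays moved. The work goes in short steps, Python scripts to look and compute and a tool call to move; the robot and the scene stay as the last step left them, time stands still between calls to the robot, and variables do not carry over. Pictures are saved under pics/ and viewed, at most 10 in all, crops included, and the job is handed in when it is done.

Besides the shell and the picture viewer there is one more tool, called after "Request:" as a command line: name --argument value ..., lists and objects as JSON in quotes. servo_tool: Moves the arm, as the interface text tells. Its arguments: {"type":"object","properties":{"commands":{"type":"array","items":{"type":"number"}}},"required":["commands"]}

```bash
mkdir -p pics
python3 - <<'E'
from bench import robot, snapshot, spotter
import cv2,numpy as np
o=robot.get_obs();print(o, robot.tips_ahead)
for n in("scene","side"):
    s=snapshot(n);cv2.imwrite(f"pics/{n}0.png",s["img"]);print(n,s["camera_matrix"],s["extrinsics"])
    for k in("spare1","fitted1","dock","bay1","spool","wash_bottle","tin"):
        print(k,[(round(d["conf"],2),d["box"]) for d in spotter.trace(k,s)])
E
```

```text
{'time': 0.0, 'joint_positions': array([-1.32611236e+00,  8.79537916e-02,  1.37220723e+00, -3.39204997e-05,
        1.68359125e+00, -1.03120289e-01]), 'qvel': array([ 0.00031714, -0.00099233,  0.00047292, -0.00100699,  0.00042786,
        0.00017287]), 'joint_torque': array([-1.81531273e-04, -3.40179491e+01, -3.02426040e+01,  7.16132345e-02,
        3.29157757e-02, -1.65756910e-04]), 'tool_pos': array([ 0.18730929, -0.51658072,  0.21532866]), 'ee_rot': array([-3.13944103e+00, -1.88772033e-04,  3.47800274e-01]), 'wrist_force': array([ 0.02376292,  0.01105387, -1.31014474]), 'wrist_torque': array([ 0.01927809,  0.02779874, -0.02984648]), 'finger_force': 0.0, 'width': 0.09402773089238427} 0.011
scene [[358.48715914   0.         254.65909254]
 [  0.         358.48715914 189.3841924 ]
 [  0.           0.           1.        ]] [[-0.57410958  0.53393475 -0.62073495  1.07612807]
 [ 0.81850616  0.35470759 -0.45191835  0.33133174]
 [-0.02111551 -0.76752603 -0.6406699   0.56097634]
 [ 0.          0.          0.          1.        ]]
spare1 [(0.74, [264.6, 147.0, 23.3, 38.4]), (0.71, [217.4, 12
[... 694 characters left out ...]
3]
 [ 0.01650065 -0.74661412 -0.6650527   0.74576783]
 [ 0.          0.          0.          1.        ]]
spare1 [(0.94, [250.3, 156.5, 29.1, 37.8]), (0.78, [286.0, 196.0, 28.9, 44.5]), (0.73, [298.2, 132.5, 25.4, 33.0]), (0.58, [337.9, 170.1, 28.6, 39.8])]
fitted1 [(0.7, [144.0, 230.0, 36.1, 34.7]), (0.67, [116.8, 254.3, 36.5, 33.2]), (0.56, [172.9, 215.7, 34.2, 26.6])]
dock [(0.69, [93.7, 203.0, 136.7, 111.2])]
bay1 [(0.81, [109.1, 202.4, 108.8, 93.0]), (0.68, [301.8, 179.5, 16.0, 17.8]), (0.42, [249.3, 158.0, 27.0, 33.0])]
spool [(0.62, [302.8, 183.0, 12.7, 15.1]), (0.36, [143.2, 232.4, 38.8, 32.3])]
wash_bottle [(0.79, [234.7, 116.4, 22.4, 46.0])]
tin [(0.65, [347.4, 154.6, 15.9, 14.8])]
```

Run:
```python
import cv2
a=cv2.imread("pics/scene0.png")[100:340,120:440];b=cv2.imread("pics/side0.png")[95:335,80:400]
for n,i in(("a",a),("b",b)): cv2.imwrite(f"pics/{n}1.png",cv2.resize(i,None,fx=2.5,fy=2.5,interpolation=cv2.INTER_CUBIC))
```

```text
(no output)
```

View pics/a1.png

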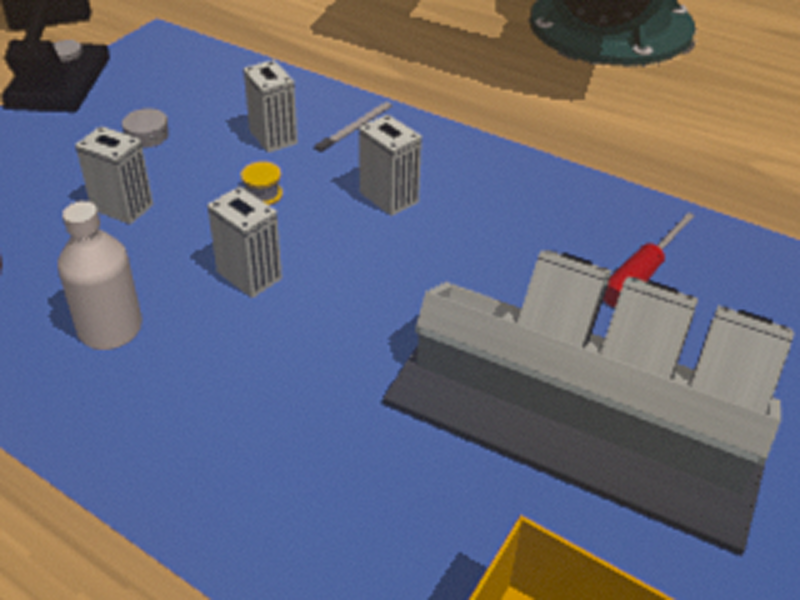

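View pics/b1.png

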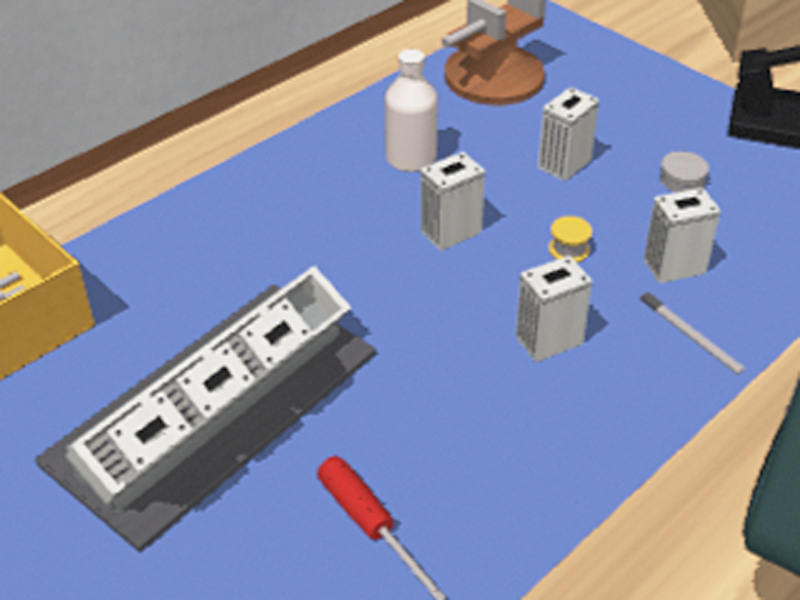

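```bash
cat > h.py <<'E'
import numpy as np,cv2
from scipy.spatial.transform import Rotation as R
from scipy.optimize import minimize
def proj(P,s):
    T=np.linalg.inv(s["extrinsics"]);p=P@T[:3,:3].T+T[:3,3];q=p@s["camera_matrix"].T
    return q[:,:2]/q[:,2:]
def backz(uv,z,s):
    E=s["extrinsics"];d=E[:3,:3]@np.linalg.inv(s["camera_matrix"])@np.array([*uv,1]);return E[:3,3]+d*(z-E[2,3])/d[2]
def box(hx,hy,z0,z1): return np.array([[x,y,z] for x in(-hx,hx) for y in(-hy,hy) for z in(z0,z1)])
def mask(P,s):
    m=np.zeros((384,512),np.uint8);h=cv2.convexHull((proj(P,s)*16).astype(np.int32)) 
    cv2.fillConvexPoly(m,h,255,cv2.LINE_AA,4);return m/255.
def spareP(p): return box(.018,.025,0,.080)@R.from_euler('z',p[2]).as_matrix().T+[p[0],p[1],0]
def dockR(p): return R.from_euler('z',p[2]).as_matrix()@R.from_euler('y',-np.pi/6).as_matrix()
def inbays(P,p): return P@dockR(p).T+[p[0],p[1],.036]
E
cat > fit.py <<'E'
from h import *
from bench import snapshot,spotter
import pickle,itertools
S=[snapshot(n) for n in("scene","side")]
sp=[[d["region"].astype(float) for d in spotter.trace("spare1",s) if d["conf"]>.5] for s in S]
ft=[[d["region"] for d in spotter.trace("fitted1",s) if d["conf"]>.5] for s in S]
by=[spotter.trace("bay1",s)[0]["region"] for s in S]
pickle.dump((S,sp,ft,by),open("d.pkl","wb"))
def cen(m): v,u=np.nonzero(m);return u.mean(),v.mean()
iou=lambda a,b:np.minimum(a,b).sum()/np.maximum(a,b).sum()
out=[]
for a in sp[0]:
    g=backz(cen(a),.04,S[0])[:2]
    j=np.argmin([np.linalg.norm(backz(cen(b),.04,S[1])[:2]-g) for b in sp[1]])
    g=(g+backz(cen(sp[1][j]),.04,S[1])[:2])/2
    best=None
    for y in np.radians([-80,-60,-40,-20,0,20,40,60,80]):
        r=minimize(lambda p:-iou(mask(spareP(p),S[0]),a)-iou(mask(spareP(p),S[1]),sp[1][j]),[*g,y],method="Nelder-Mead",
          options=dict(initial_simplex=np.array([[*g,y],[g[0]+.01,g[1],y],[g[0],g[1]+.01,y],[*g,y+.2]]),xatol=1e-4))
        if best is None or r.fun<best.fun:best=r
    out.append(best.x);print(np.round(best.x[:2],4),np.degrees(best.x[2]).round(1),best.fun.round(3))
# dock: union of row body and the three cases
def dm(p,s):
    ys=[-.032,.032,.096]
    m=mask(inbays(box(.0245,.1325,0,.028),p),s)
    return m,np.maximum.reduce([mask(inbays(box(.018,.025,0,.08)+[0,y,0],p),s) for y in ys])
tg=[np.logical_or.reduce([b]+f).astype(float) for b,f in zip(by,ft)]
def cost(p): return -sum(iou(np.maximum(*dm(p,s)),t) for s,t in zip(S,tg))
g=backz(cen(tg[0]),.07,S[0])[:2]
best=None
for y in np.radians([5,15,24]):
    r=minimize(cost,[*g,y],method="Nelder-Mead",options=dict(initial_simplex=np.array([[*g,y],[g[0]+.02,g[1],y],[g[0],g[1]+.02,y],[*g,y+.1]]),xatol=1e-4))
    if best is None or r.fun<best.fun:best=r
print("dock",best.x[:2].round(4),np.degrees(best.x[2]).round(1),best.fun)
pickle.dump((out,best.x),open("f.pkl","wb"))
for n,s in zip("ab",S):
    im=cv2.resize(s["img"],None,fx=3,fy=3,interpolation=cv2.INTER_CUBIC)
    def dr(P):
        q=((proj(P,s)+.5)*3*16-8).astype(int)
        for i,k in itertools.combinations(range(8),2):
            if bin(i^k).count("1")==1: cv2.line(im,tuple(map(int,q[i])),tuple(map(int,q[k])),(0,0,255),1,cv2.LINE_AA,4)
    for p in out: dr(spareP(p))
    for y in(-.032,.032,.096): dr(inbays(box(.018,.025,0,.08)+[0,y,0],best.x))
    dr(inbays(box(.0205,.0275,0,.028)+[0,-.096,0],best.x))
    x0,y0=((140,120) if n=="a" else (95,120))
    im=im[y0*3:y0*3+600,x0*3:x0*3+900];cv2.imwrite(f"pics/{n}2.png",im[:, :800] )
E
python3 fit.py
```

```text
[ 0.4693 -0.0461] -21.9 -1.829
[ 0.637 -0.091] -17.6 -1.803
[ 0.4483 -0.2114] -32.7 -1.827
dock [0.6116 0.2191] 6.3 -1.3609462323280646
```

View pics/a2.png

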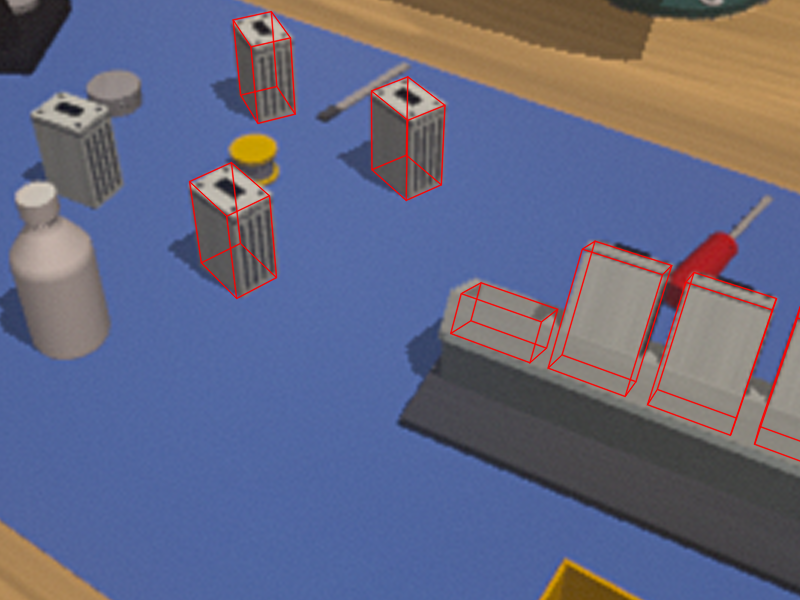

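View pics/b2.png

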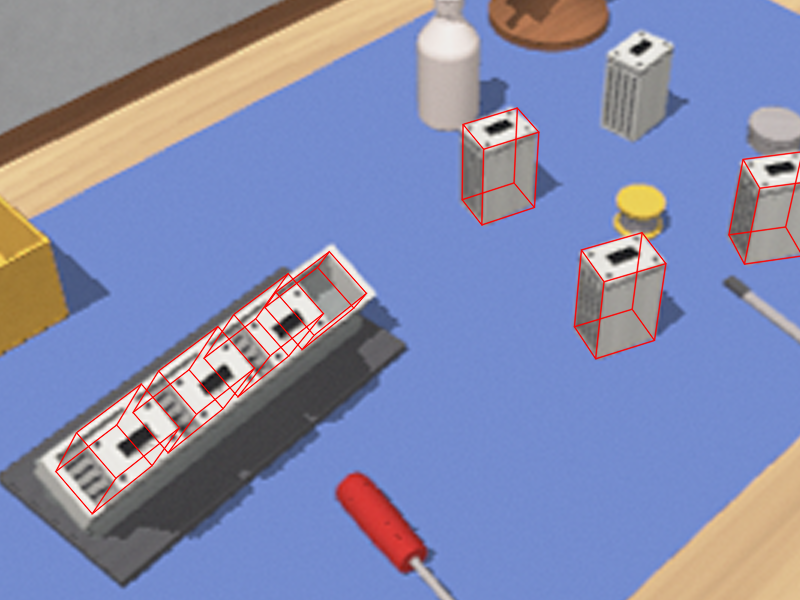

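```bash
cat > fit2.py <<'E'
from h import *
import pickle,itertools
from scipy.optimize import least_squares
S,sp,ft,by=pickle.load(open("d.pkl","rb"));out,_=pickle.load(open("f.pkl","rb"))
def blob(s,uv,w=7):
    g=cv2.cvtColor(s["img"],cv2.COLOR_BGR2GRAY).astype(float);u,v=map(int,uv)
    p=g[v-w:v+w+1,u-w:u+w+1];W=np.clip(70-p,0,None);yy,xx=np.mgrid[v-w:v+w+1,u-w:u+w+1]
    return np.array([(W*xx).sum(),(W*yy).sum()])/W.sum(),int((W>0).sum())
A=[(120+u/2.5,100+v/2.5) for u,v in((577,258),(661,285),(750,316))]
B=[(80+u/2.5,95+v/2.5) for u,v in((277,333),(217,378),(151,430))]
a=[blob(S[0],p,6) for p in A];b=[blob(S[1],p,6) for p in B];print(a,b)
ys=[-.032,.032,.096]
M=np.array([[-.0025,y,.083] for y in ys])
f=lambda p:np.r_[(proj(inbays(M,p),S[0])-[x[0] for x in a]).ravel(),(proj(inbays(M,p),S[1])-[x[0] for x in b]).ravel()]
r=least_squares(f,[.6,.22,.2],x_scale=[.01,.01,.1]);print("dock",r.x[:2].round(4),np.degrees(r.x[2]).round(2),r.fun.round(1))
# spare 4: hand-read lid corners (a2: 140+u/3,120+v/3; b2: 95+u/3,120+v/3)
bc=[backz((95+u/3,120+v/3),.08,S[1])[:2] for u,v in((604,76),(638,88),(675,44),(636,32))]
ac=[backz((140+u/3,120+v/3),.08,S[0])[:2] for u,v in((33,113),(81,130),(110,106),(65,92))]
for c in(ac,bc):
    c=np.array(c);print("corners",c.mean(0).round(4),[(np.linalg.norm(d)*1e3).round(1) for d in np.roll(c,-1,0)-c],[np.degrees(np.arctan2(d[1],d[0])).round(1) for d in np.roll(c,-1,0)-c])
for p in out: print("plug-check",[ (backz(blob(s,proj(np.array([[p[0],p[1],.083]]),s)[0],6)[0],.083,s)[:2]-p[:2]).round(4) for s in S])
s4=(np.mean(ac,0)+np.mean(bc,0))/2
print("s4 plug",[backz(blob(S[0],(140+69/3,120+108/3),6)[0],.083,S[0])[:2],backz(blob(S[1],(95+640/3,120+47/3),6)[0],.083,S[1])[:2]])
for i,(n,p) in enumerate((("spool",.028),("tin",.022),("tweezers",.003),("screwdriver",.012),("wash_bottle",.06))):
    from bench import spotter
    for j,s in enumerate(S):
        try:
            d=spotter.trace(n,s)[:1]
            for e in d: v,u=np.nonzero(e["region"]);print(n,j,e["conf"],backz((u.mean(),v.mean()),p,s)[:2].round(3))
        except Exception as x: print(x)
pickle.dump((out,r.x),open("f.pkl","wb"))
ims=[]
for k,s in enumerate(S):
    im=cv2.resize(s["img"],None,fx=4,fy=4,interpolation=cv2.INTER_CUBIC)
    def dr(P,c):
        q=((proj(P,s)+.5)*4*16-8).astype(int)
        for i,l in itertools.combinations(range(8),2):
            if bin(i^l).count("1")==1: cv2.line(im,tuple(map(int,q[i])),tuple(map(int,q[l])),c,1,cv2.LINE_AA,4)
    for y in ys: dr(inbays(box(.018,.025,.028,.08)+[-.0025,y,0],r.x),(0,0,255))
    dr(inbays(box(.0205,.0275,0,.028)+[0,-.096,0],r.x),(0,255,0))
    dr(inbays(box(.0245,.1325,0,.028),r.x),(0,255,255))
    x0,y0=((275,190),(95,190))[k]
    ims.append(im[y0*4:y0*4+500,x0*4:x0*4+640])
cv2.imwrite("pics/c.png",cv2.resize(np.hstack(ims),(800,312),interpolation=cv2.INTER_AREA))
E
python3 fit2.py
```

```text
[(array([350.49570201, 202.96275072]), 18), (array([384.18226601, 213.6453202 ]), 28), (array([421.00534759, 225.79144385]), 19)] [(array([190.64494163, 227.41731518]), 36), (array([166.38972542, 245.98848539]), 42), (array([139.89864865, 266.24174174]), 49)]
dock [0.6063 0.219 ] 5.69 [ 0.3 -1.   1.  -0.6  1.4 -0.8 -0.1 -1.3 -0.1 -1.3 -0.1 -1.4]
corners [ 0.63   -0.2567] [np.float64(49.0), np.float64(36.3), np.float64(45.4), np.float64(35.0)] [np.float64(95.4), np.float64(-173.0), np.float64(-82.8), np.float64(1.2)]
corners [ 0.6204 -0.2454] [np.float64(32.0), np.float64(76.4), np.float64(37.2), np.float64(75.2)] [np.float64(-166.3), np.float64(-75.0), np.float64(16.1), np.float64(108.9)]
plug-check [array([0.0019, 0.0014]), array([-0.0005,  0.0016])]
plug-check [array([0.0015, 0.0024]), array([-0.0001,  0.0024])]
plug-check [array([0.0032, 0.0029]), array([0.0004, 0.0024])]
s4 plug [array([ 0.63217953, -0.25823521]), array([ 0.63046316, -0.25855284])]
spool 0 0.56 [0.639 0.234]
spool 1 0.7 [ 0.526 -0.143]
tin 0 0.48 [ 0.534 -0.318]
tin 1 0.78 [ 0.518 -0.318]
tweezers 1 0.54 [ 0.385 -0.146]
screwdriver 0 0.67 [0.446 0.203]
screwdriver 1 0.7 [0.444 0.203]
wash_bottle 0 0.91 [ 0.757 -0.145]
wash_bottle 1 0.76 [ 0.749 -0.142]
```

View pics/c.png

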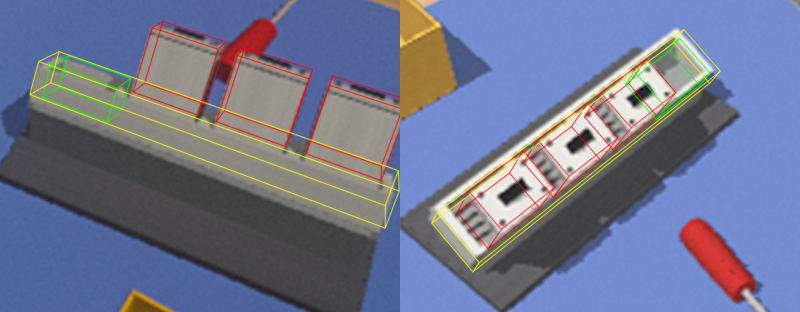

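```bash
cat >> h.py <<'E'
def go(pos,psi,tilt=0):
    from bench import robot
    o=robot.get_obs();A=R.from_euler('xyz',o["ee_rot"])
    B=R.from_euler('z',psi,degrees=True)*R.from_euler('x',180,degrees=True)*R.from_euler('x',tilt,degrees=True)
    print("shift mm",(A.inv().apply(np.array(pos)-o["tool_pos"])*1e3).round(1),"turn",(A.inv()*B).as_rotvec(degrees=True).round(2),"t",round(o["time"],2),"F",o["wrist_force"].round(2),"w",o["width"],"pos",o["tool_pos"].round(4),o["ee_rot"].round(3))
E
python3 - <<'E'
from h import *
import pickle
from scipy.optimize import least_squares
from bench import spotter,snapshot
go([.450,-.209,.17],57.3)
S=[snapshot(n) for n in("scene","side")]
iou=lambda a,b:np.minimum(a,b).sum()/np.maximum(a,b).sum()
reg=[]
for s in S:
    c=proj(np.array([[.6313,-.2584,.04]]),s)[0]
    L=[d["region"].astype(float) for d in spotter.trace("spare1",s) if d["region"][int(c[1]),int(c[0])]]
    reg.append(L[0] if L else None); print(len(L))
best=None
for y in np.radians([-30,0,30]):
  g=[.6313,-.2584,y]
  r=minimize(lambda p:-sum(iou(mask(spareP(p),s),a) for s,a in zip(S,reg) if a is not None),g,method="Nelder-Mead",options=dict(initial_simplex=np.array(g)+np.array([[0,0,0],[.005,0,0],[0,.005,0],[0,0,.2]])))
  print(r.x[:2].round(4),np.degrees(r.x[2]).round(1),r.fun)
E
```

```text
shift mm [ 351.8 -200.2   46.5] turn [ 1.000e-02  0.000e+00 -3.737e+01] t 1.7 F [-0.01  0.75  0.46] w 0.09410406316459882 pos [ 0.1875 -0.5171  0.2165] [3.141 0.    0.348]
1
1
[ 0.6302 -0.2619] 0.5 -1.7641152871788428
[ 0.6299 -0.2618] 8.5 -1.772508522963525
[ 0.6302 -0.2616] 9.7 -1.7739420301510282
```

Request:
servo_tool --commands '[0.055,-0.031,0.007,0,0,-9,0.094,0.11,-0.062,0.015,0,0,-18,0.094,0.165,-0.094,0.022,0,0,-27,0.094,0.22,-0.125,0.03,0,0,-37.4,0.094,0.275,-0.156,0.037,0,0,-37.4,0.094,0.33,-0.188,0.0465,0,0,-37.4,0.094,0.352,-0.2,0.0465,0,0,-37.4,0.094,0.352,-0.2,0.0465,0,0,-37.4,0.094]'

```text
time: 2.9
tool_pos: [0.4512, -0.2073, 0.1698]
ee_rot: [-3.141, -0.0, 1.005]
wrist_force: [0.1, -0.2, 0.8]
width: 0.0941
finger_force: 0.0
```

Run:
```python
from h import *
from bench import robot,snapshot
go([.450,-.209,.056],57.3)
o=robot.get_obs();s=snapshot("wrist");cv2.imwrite("pics/w1.png",s["img"]);print(s["camera_matrix"],s["hand_eye"].round(4))
```

```text
shift mm [ -2.   -0.  113.8] turn [-0.02 -0.    0.27] t 2.9 F [ 0.11 -0.17  0.85] w 0.09411647803274792 pos [ 0.4512 -0.2073  0.1698] [-3.141 -0.     1.005]
[[297.31863964   0.         251.96255166]
 [  0.         297.31863964 188.51551456]
 [  0.           0.           1.        ]] [[ 4.000e-04 -9.721e-01 -2.347e-01  6.890e-02]
 [ 1.000e+00  3.000e-04  5.000e-04  2.000e-04]
 [-4.000e-04 -2.347e-01  9.721e-01 -1.683e-01]
 [ 0.000e+00  0.000e+00  0.000e+00  1.000e+00]]
```

View pics/w1.png

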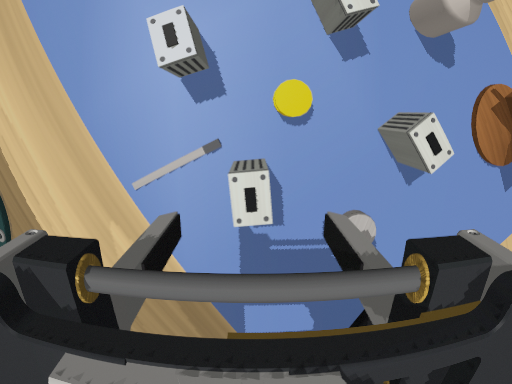

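```bash
cat >> h.py <<'E'
def wproj(P,s,o):
    A=R.from_euler('xyz',o["ee_rot"]).as_matrix();H=s["hand_eye"]
    t=(np.atleast_2d(P)-o["tool_pos"])@A;c=(t-H[:3,3])@H[:3,:3];K=s["camera_matrix"]
    th=np.arctan2(np.hypot(c[:,0],c[:,1]),c[:,2]);ph=np.arctan2(c[:,1],c[:,0]);return np.c_[K[0,2]+K[0,0]*th*np.cos(ph),K[1,2]+K[0,0]*th*np.sin(ph)]
def wback(uv,z,s,o):
    K=s["camera_matrix"];d=np.array(uv)-K[:2,2];r=np.hypot(*d);th=r/K[0,0];d=np.array([*(d/r*np.sin(th)),np.cos(th)])
    A=R.from_euler('xyz',o["ee_rot"]).as_matrix();H=s["hand_eye"];c=o["tool_pos"]+A@H[:3,3];d=A@H[:3,:3]@d
    return c+d*(z-c[2])/d[2]
E
python3 - <<'E'
from h import *
from bench import robot,snapshot
o=robot.get_obs();s=snapshot("wrist")
for n,uv in(("s3",(251,200)),("s1",(170,35)),("s4",(434,143))):print(n,wback(uv,.083,s,o))
for n,c in (("s3",[(229,176),(270,171),(273,223),(232,226)]),("s4",[(416,145),(438,113),(452,145),(431,171)]),("s1",[(150,16),(187,8),(205,65),(164,75)])):
    c=np.array([wback(u,.08,s,o)[:2] for u in c]);e=np.roll(c,-1,0)-c
    print(n,c.mean(0),np.linalg.norm(e,axis=1).round(4),np.degrees(np.arctan2(e[:,1],e[:,0])).round(1))
E
```

```text
s3 [ 0.4482077  -0.21106718  0.083     ]
s1 [ 0.46844266 -0.04741145  0.083     ]
s4 [ 0.62978914 -0.25989537  0.083     ]
s3 [ 0.44792035 -0.21148956] [0.0366 0.0489 0.0381 0.0472] [ -25.5 -118.4  151.9   59.7]
s4 [ 0.63221425 -0.26221067] [0.0419 0.0374 0.0374 0.033 ] [  20.5  -88.1 -164.5   97.8]
s1 [ 0.47007555 -0.05354408] [0.035  0.058  0.0376 0.06  ] [ -25.7 -105.3  158.    71.9]
```

Request:
servo_tool --commands '[-0.0045,0,0.04,0,0,-4,0.094,-0.0045,0,0.08,0,0,-4,0.094,-0.0045,0,0.114,0,0,-4,0.094,-0.0045,0,0.114,0,0,-4,0.03,-0.0045,0,0.114,0,0,-4,0.03,-0.0045,0,0.114,0,0,-4,0.03,-0.0045,0,0.114,0,0,-4,0.03,-0.0045,0,0.114,0,0,-4,0.03]'

```text
time: 4.0
tool_pos: [0.4482, -0.2131, 0.0568]
ee_rot: [3.14, 0.0, 1.071]
wrist_force: [0.0, 0.2, -0.1]
width: 0.0471
finger_force: 0.0
```

Request:
servo_tool --commands '[0,0,0,0,0,0,0.03,0,0,0,0,0,0,0.03,0,0,0,0,0,0,0.03,0,0,0,0,0,0,0.03,0,0,-0.005,0,0,0,0.03,0,0,-0.01,0,0,0,0.03,0,0,-0.015,0,0,0,0.03,0,0,-0.015,0,0,0,0.03,0,0,-0.015,0,0,0,0.03]'

```text
time: 5.12
tool_pos: [0.4477, -0.2129, 0.0709]
ee_rot: [-3.142, 0.0, 1.07]
wrist_force: [-1.1, 0.1, -0.6]
width: 0.0359
finger_force: 29.8
```

Run:
```python
from bench import robot,snapshot
for i in range(6):
    snapshot("wrist");o=robot.get_obs();print(o["wrist_force"].round(2),o["width"],o["finger_force"],o["tool_pos"].round(4))
```

```text
[ 0.36 -0.42 -1.36] 0.03575198171140272 29.77609008550644 [ 0.4477 -0.2128  0.0708]
[ 0.45  0.02 -0.08] 0.03607726371491137 29.776360541582108 [ 0.4476 -0.2128  0.0707]
[ 0.08  0.15 -0.9 ] 0.0359567727239442 29.776458889245987 [ 0.4476 -0.2128  0.0707]
[ 0.57 -0.55 -0.59] 0.03590610371136016 29.776283651590347 [ 0.4476 -0.2128  0.0708]
[ 0.23 -0.41 -0.84] 0.035573476505908454 29.776181280612946 [ 0.4477 -0.2128  0.0708]
[-0.29 -0.75 -1.34] 0.0361452351317898 29.776463359594345 [ 0.4477 -0.2128  0.0708]
```

Request:
servo_tool --commands '[0,0,0.008,0,0,0,0.03,0,0,0.0145,0,0,0,0.03,0,0,0.0145,0,0,0,0.03,0,0,0.0145,0,0,0,0.094,0,0,0.0145,0,0,0,0.094,0,0,0.0145,0,0,0,0.094,0,0,-0.03,0,0,0,0.094,0,0,-0.08,0,0,0,0.094,0.05,-0.02,-0.08,0,0,-6,0.094,0.1,-0.04,-0.08,0,0,-6,0.094]'

```text
time: 6.68
tool_pos: [0.4613, -0.1055, 0.1522]
ee_rot: [3.139, -0.0, 1.173]
wrist_force: [1.1, -0.8, -0.1]
width: 0.0942
finger_force: 0.0
```

```bash
python3 -c "
from h import *
go([.469,-.046,.056],67.5)"
```

```text
shift mm [ 57.8 -16.2  96.2] turn [ 0.16 -0.02 -0.27] t 6.67 F [ 1.13 -0.85 -0.09] w 0.09416370738495433 pos [ 0.4613 -0.1055  0.1522] [ 3.139 -0.     1.173]
```

Request:
servo_tool --commands '[0.0578,-0.0162,0,0,0,0,0.094,0.0578,-0.0162,0,0,0,0,0.094,0.0578,-0.0162,0.05,0,0,0,0.094,0.0578,-0.0162,0.096,0,0,0,0.094,0.0578,-0.0162,0.096,0,0,0,0.03,0.0578,-0.0162,0.096,0,0,0,0.03,0.0578,-0.0162,0.096,0,0,0,0.03,0.0578,-0.0162,0.096,0,0,0,0.03,0.0578,-0.0162,0.096,0,0,0,0.03,0.0578,-0.0162,0.096,0,0,0,0.03]'

```text
time: 7.92
tool_pos: [0.4681, -0.0464, 0.0553]
ee_rot: [3.141, -0.0, 1.175]
wrist_force: [-0.3, 0.2, 0.1]
width: 0.0371
finger_force: 3.7
```

Request:
servo_tool --commands '[0,0,0,0,0,0,0.03,0,0,0,0,0,0,0.03,0,0,0,0,0,0,0.03,0,0,-0.005,0,0,0,0.03,0,0,-0.01,0,0,0,0.03,0,0,-0.015,0,0,0,0.03,0,0,-0.015,0,0,0,0.03,0,0,-0.015,0,0,0,0.03]'

```text
time: 8.93
tool_pos: [0.4679, -0.0464, 0.0699]
ee_rot: [-3.141, 0.0, 1.175]
wrist_force: [0.1, -0.4, -0.3]
width: 0.0369
finger_force: 28.9
```

```bash
cat > weigh.py <<'E'
from bench import robot,snapshot
import numpy as np
L=[]
for i in range(8):
    snapshot("wrist");o=robot.get_obs();L.append(o["wrist_force"])
print(np.mean(L,0).round(2),o["width"],o["finger_force"],o["tool_pos"].round(4),o["ee_rot"].round(3),o["time"])
E
python3 weigh.py
```

```text
[-0.04 -0.01 -0.91] 0.037010153308426344 28.89105265319813 [ 0.468  -0.0464  0.0699] [-3.141  0.     1.175] 9.325
```

Request:
servo_tool --commands '[0,0,0.008,0,0,0,0.03,0,0,0.0145,0,0,0,0.03,0,0,0.0145,0,0,0,0.03,0,0,0.0145,0,0,0,0.094,0,0,0.0145,0,0,0,0.094,0,0,0.0145,0,0,0,0.094,0,0,-0.03,0,0,0,0.094,0,0,-0.08,0,0,0,0.094,0.01,0.055,-0.08,0,0,-5,0.094,0.02,0.11,-0.08,0,0,-5,0.094]'

```text
time: 10.58
tool_pos: [0.5792, -0.0707, 0.1522]
ee_rot: [3.137, -0.0, 1.263]
wrist_force: [0.0, -0.2, 0.1]
width: 0.0936
finger_force: 0.0
```

```bash
python3 -c "
from h import *
go([.637,-.090,.057],72.4)"
```

```text
shift mm [-0.9 60.5 95.5] turn [ 0.25 -0.01 -0.04] t 10.57 F [ 0.01 -0.21  0.09] w 0.09355648905992314 pos [ 0.5792 -0.0707  0.1522] [ 3.137 -0.     1.263]
```

Request:
servo_tool --commands '[0,0.0605,0,0,0,0,0.094,0,0.0605,0,0,0,0,0.094,0,0.0605,0.05,0,0,0,0.094,0,0.0605,0.0955,0,0,0,0.094,0,0.0605,0.0955,0,0,0,0.03,0,0.0605,0.0955,0,0,0,0.03,0,0.0605,0.0955,0,0,0,0.03,0,0.0605,0.0955,0,0,0,0.03,0,0.0605,0.0955,0,0,0,0.03,0,0.0605,0.0955,0,0,0,0.03]'

```text
time: 11.82
tool_pos: [0.6355, -0.0889, 0.055]
ee_rot: [3.14, -0.0, 1.262]
wrist_force: [0.1, 0.4, -2.2]
width: 0.0378
finger_force: 17.3
```

Request:
servo_tool --commands '[0,0,0,0,0,0,0.03,0,0,0,0,0,0,0.03,0,0,0,0,0,0,0.03,0,0,-0.005,0,0,0,0.03,0,0,-0.01,0,0,0,0.03,0,0,-0.015,0,0,0,0.03,0,0,-0.015,0,0,0,0.03,0,0,-0.015,0,0,0,0.03]'

```text
time: 12.82
tool_pos: [0.6347, -0.0887, 0.0693]
ee_rot: [-3.141, 0.0, 1.262]
wrist_force: [0.0, 0.2, -3.5]
width: 0.0372
finger_force: 28.6
```

```bash
python3 weigh.py
```

```text
[-0.12 -0.16 -3.5 ] 0.03705566592708417 28.576618369552307 [ 0.6348 -0.0887  0.0694] [-3.142  0.     1.262] 13.225
```

```bash
python3 -c "
from h import *
import pickle
d=pickle.load(open('f.pkl','rb'))[1];print(d)
P=inbays(np.array([[0,-.166,.17]]),d)[0];print(P)
go([.6,-.06,.2],90+5.7);go(P,95.7,30);go(P,95.7,-30)"
```

```text
[0.60630338 0.21903423 0.09938886]
[0.53819425 0.04541929 0.18322432]
shift mm [  16.8  -41.9 -130.6] turn [ -0.     0.   -23.37] t 13.22 F [ 0.8   0.65 -3.76] w 0.03705566592708417 pos [ 0.6348 -0.0887  0.0694] [-3.142  0.     1.262]
shift mm [  98.4 -132.8 -113.8] turn [ 29.57  -6.11 -22.83] t 13.22 F [ 0.8   0.65 -3.76] w 0.03705566592708417 pos [ 0.6348 -0.0887  0.0694] [-3.142  0.     1.262]
shift mm [  98.4 -132.8 -113.8] turn [-29.58   6.12 -22.83] t 13.22 F [ 0.8   0.65 -3.76] w 0.03705566592708417 pos [ 0.6348 -0.0887  0.0694] [-3.142  0.     1.262]
```

Request:
servo_tool --commands '[0,0,-0.05,0,0,0,0.03,0,0,-0.1,0,0,0,0.03,0.025,-0.033,-0.114,-7.4,1.5,-5.7,0.03,0.05,-0.066,-0.114,-14.8,3.06,-11.4,0.03,0.075,-0.1,-0.114,-22.2,4.6,-17.1,0.03,0.098,-0.133,-0.114,-29.6,6.1,-22.8,0.03,0.098,-0.133,-0.114,-29.6,6.1,-22.8,0.03,0.098,-0.133,-0.114,-29.6,6.1,-22.8,0.03,0.098,-0.133,-0.114,-29.6,6.1,-22.8,0.03]'

```text
time: 14.35
tool_pos: [0.5398, 0.0444, 0.1856]
ee_rot: [2.615, 0.001, 1.669]
wrist_force: [-0.4, -0.1, -2.9]
width: 0.036
finger_force: 29.8
```

Run:
```python
from h import *
import pickle
from bench import robot,snapshot
d=pickle.load(open('f.pkl','rb'))[1]
go(inbays(np.array([[0,-.166,.17]]),d)[0],95.7,-30)
o=robot.get_obs();s=snapshot("wrist");pickle.dump((o,s),open("w2.pkl","wb"))
M=np.array([[x,y-.096,.028] for x,y in((-.0205,-.0275),(.0205,-.0275),(.0205,.0275),(-.0205,.0275))]+[[-.0025,-.032,.083]])
print(wproj(inbays(M,d),s,o).round(1))
cv2.imwrite("pics/w2.png",cv2.resize(s["img"],(800,600),interpolation=cv2.INTER_CUBIC))
```

```text
shift mm [ 1.2 -2.5  1.3] turn [ 0.17  0.1  -0.05] t 14.35 F [-0.39 -0.1  -2.9 ] w 0.03603868073867252 pos [0.5398 0.0444 0.1856] [2.615e+00 1.000e-03 1.669e+00]
[[228.6 141.6]
 [267.8 141.5]
 [267.9  89.2]
 [228.3  89.3]
 [244.6  42.2]]
```

View pics/w2.png

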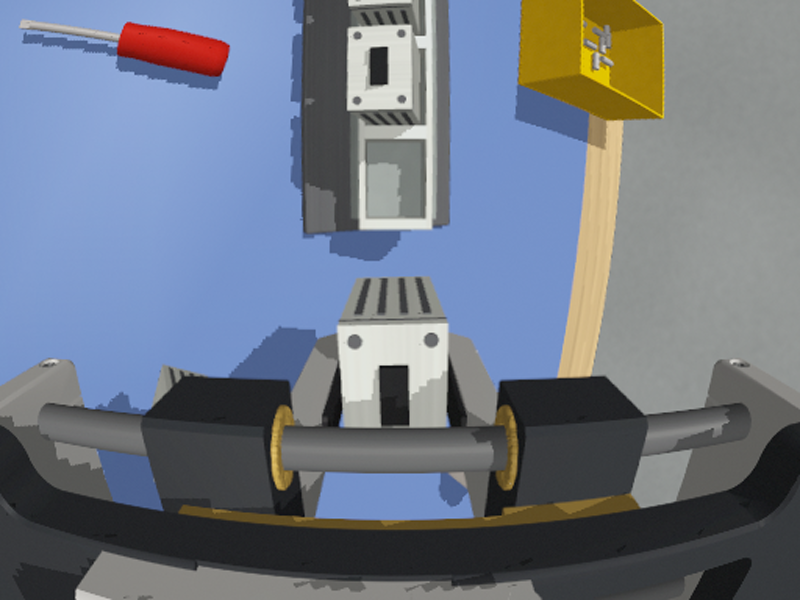

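Run:
```python
import pickle,cv2,numpy as np
o,s=pickle.load(open("w2.pkl","rb"));im=s["img"]
z=lambda y,x:cv2.resize(im[y:y+150,x:x+100],None,fx=4,fy=4,interpolation=cv2.INTER_CUBIC)
a,b=z(0,195),z(150,205)
for i in range(0,100,20):
    for q in(a,b): cv2.line(q,(i*4,0),(i*4,8),(0,0,255),1)
for i in range(0,150,20):
    for q in(a,b): cv2.line(q,(0,i*4),(8,i*4),(0,0,255),1)
cv2.imwrite("pics/z.png",np.hstack([a,b]))
```

```text
(no output)
```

View pics/z.png

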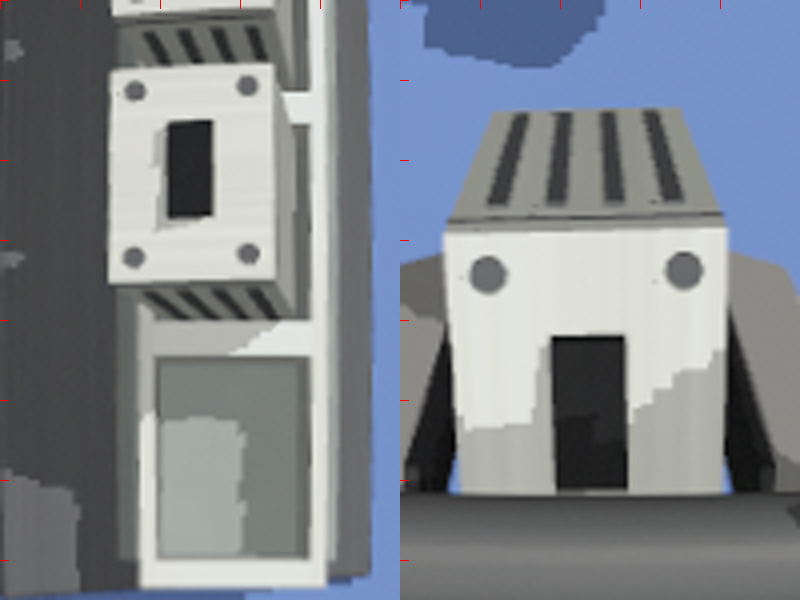

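Run:
```python
from h import *
import pickle
from scipy.optimize import least_squares
o,s=pickle.load(open("w2.pkl","rb"));d=pickle.load(open('f.pkl','rb'))[1]
c=-.375
U=[(-.0245,229.75+c),(.0245,276.75+c)]
V=[(-.0685,89.25+c),(-.0595,80+c),(-.1235,139.75+c)]
def inb(P,q): return P@dockR([0,0,q[2]]).T+[q[0],q[1],.036]
def f(q):
    a=[wproj(inb(np.array([[x,-.096,.028]]),q),s,o)[0,0]-u for x,u in U]
    b=[wproj(inb(np.array([[0.,y,.028]]),q),s,o)[0,1]-v for y,v in V]
    return np.r_[a,b]
r=least_squares(lambda p:f([p[0],p[1],d[2]]),d[:2]);print("dock",r.x,r.fun.round(2))
q=[*r.x,d[2]]
# right outer edge along the row: yaw check
print([wproj(inb(np.array([[.0245,y,.028]]),q),s,o)[0].round(1) for y in(-.12,-.06,0)],"seen u 276.4 throughout")
A=R.from_euler('xyz',o["ee_rot"])
def tv(x,z): return wproj(o["tool_pos"]+A.apply([x,0,z]),s,o)[0,1]
for z in(-.025,):
    g=lambda p:[tv(p[0]+.025,p[1]-.08)-206.6,tv(p[0]+.025,p[1])-176.6,tv(p[0]+.011,p[1]-.083)-233.6]
    h=least_squares(g,[0,.055]);print("held e, foot z",h.x,h.fun.round(2))
print("e with foot z .055",least_squares(lambda p:g([p[0],.055]),[0.]).x)
pickle.dump(np.array(q),open("q.pkl","wb"))
print("side/scene plug implied offset of lid: x shift bays mm",((np.array([d[0],d[1],0])-[q[0],q[1],0])@dockR(q)*1e3).round(1))
```

```text
dock [0.61190375 0.22090827] [ 0.14 -0.08 -0.76  0.08  0.68]
[array([276.1, 136.8]), array([276.4,  80.4]), array([276. ,  26.5])] seen u 276.4 throughout
held e, foot z [-0.00204968  0.06070629] [ 0.01 -0.01 -0.01]
e with foot z .055 [-0.0001889]
side/scene plug implied offset of lid: x shift bays mm [-5.  -1.3  2.9]
```

```bash
cat > tgt.py <<'E'
from h import *
import pickle,sys
q=pickle.load(open("q.pkl","rb"))
go(inbays(np.array([[float(v) for v in sys.argv[1:4]]]),q)[0],95.69,-30)
from bench import robot
o=robot.get_obs();print("TCP in bays mm",((o["tool_pos"]-[q[0],q[1],.036])@dockR(q)*1e3).round(1),"F bays",(o["wrist_force"]@dockR(q)).round(1))
E
python3 tgt.py 0 -.0953 .14
```

```text
shift mm [73.3  2.5 33.8] turn [ 0.13  0.08 -0.05] t 14.4 F [ 0.55  1.07 -3.41] w 0.03591243278062197 pos [0.5398 0.0444 0.1853] [2.616e+00 1.000e-03 1.669e+00]
TCP in bays mm [  -2.6 -168.5  173.9] F bays [-1.1  1.  -3.3]
```

Request:
servo_tool --commands '[0.025,0.001,0,0.1,0.1,0,0.03,0.05,0.0025,0.01,0.1,0.1,0,0.03,0.0733,0.0025,0.02,0.1,0.1,0,0.03,0.0733,0.0025,0.034,0.1,0.1,0,0.03,0.0733,0.0025,0.034,0.1,0.1,0,0.03,0.0733,0.0025,0.034,0.1,0.1,0,0.03]'

```text
time: 15.15
tool_pos: [0.5503, 0.1189, 0.1554]
ee_rot: [2.62, -0.001, 1.669]
wrist_force: [0.9, -0.5, -3.7]
width: 0.0358
finger_force: 29.8
```

```bash
python3 tgt.py 0 -.0953 .088
python3 - <<'E'
from h import *
from bench import snapshot
a,b=snapshot("scene")["img"],snapshot("side")["img"]
z=lambda i,x,y:cv2.resize(i[y:y+100,x:x+100],None,fx=4,fy=4,interpolation=cv2.INTER_CUBIC)
cv2.imwrite("pics/e.png",np.hstack([z(a,270,160),z(b,150,170)]))
E
```

```text
shift mm [ 0.   2.2 51.1] turn [-0.09 -0.02 -0.08] t 15.15 F [ 0.87 -0.48 -3.66] w 0.035764623224570455 pos [0.5503 0.1189 0.1554] [ 2.620e+00 -1.000e-03  1.669e+00]
TCP in bays mm [ -2.2 -95.3 139.1] F bays [-1.1 -0.6 -3.6]
```

View pics/e.png

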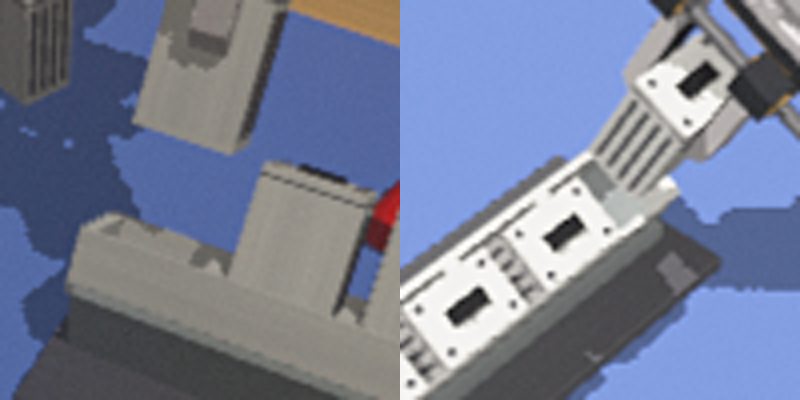

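Request:
servo_tool --commands '[0,0.0022,0,0,0,0,0.03,0,0.0022,0.015,0,0,0,0.03,0,0.0022,0.03,0,0,0,0.03,0,0.0022,0.04,0,0,0,0.03,0,0.0022,0.046,0,0,0,0.03,0,0.0022,0.046,0,0,0,0.03,0,0.0022,0.051,0,0,0,0.03,0,0.0022,0.056,0,0,0,0.03,0,0.0022,0.056,0,0,0,0.03]'

```text
time: 16.38
tool_pos: [0.5792, 0.1229, 0.1073]
ee_rot: [2.62, -0.001, 1.67]
wrist_force: [-0.8, 0.0, -4.4]
width: 0.0359
finger_force: 29.8
```

```bash
python3 tgt.py 0 -.0953 .07
```

```text
shift mm [-1.   1.  12.8] turn [-0.13 -0.07 -0.02] t 16.38 F [-0.77  0.01 -4.43] w 0.03594859337760555 pos [0.5792 0.1229 0.1073] [ 2.62e+00 -1.00e-03  1.67e+00]
TCP in bays mm [ -1.  -94.3  82.8] F bays [-2.9  0.1 -3.5]
```

Request:
servo_tool --commands '[-0.001,0.001,0.004,0,0,0,0.03,-0.001,0.001,0.008,0,0,0,0.03,-0.001,0.001,0.012,0,0,0,0.03,-0.001,0.001,0.012,0,0,0,0.03]'

```text
time: 16.88
tool_pos: [0.5862, 0.1225, 0.0972]
ee_rot: [2.62, -0.001, 1.67]
wrist_force: [0.6, 0.1, -3.2]
width: 0.0358
finger_force: 29.8
```

```bash
python3 tgt.py 0 -.0953 .056
```

```text
shift mm [ 0.   0.1 14.7] turn [-0.14 -0.07 -0.02] t 16.88 F [ 0.56  0.1  -3.19] w 0.035836476798609275 pos [0.5862 0.1225 0.0972] [ 2.62e+00 -1.00e-03  1.67e+00]
TCP in bays mm [ -0.  -95.3  70.7] F bays [-1.1  0.  -3. ]
```

Request:
servo_tool --commands '[0,0,0.004,0,0,0,0.03,0,0,0.008,0,0,0,0.03,0,0,0.011,0,0,0,0.03,0,0,0.013,0,0,0,0.03,0,0,0.013,0,0,0,0.03]'

```text
time: 17.5
tool_pos: [0.5927, 0.1233, 0.0864]
ee_rot: [2.62, -0.001, 1.67]
wrist_force: [0.7, -0.3, -3.5]
width: 0.036
finger_force: 29.8
```

```bash
python3 tgt.py 0 -.0953 .054
```

```text
shift mm [-0.  -0.3  4. ] turn [-0.1  -0.07 -0.02] t 17.5 F [ 0.7  -0.27 -3.55] w 0.03603278578178121 pos [0.5927 0.1233 0.0864] [ 2.62e+00 -1.00e-03  1.67e+00]
TCP in bays mm [  0.3 -95.3  58. ] F bays [-1.2 -0.3 -3.4]
```

Down in 1 mm rows until the floor is felt.

Request:
servo_tool --commands '[0,0,0.001,0,0,0,0.03,0,0,0.002,0,0,0,0.03,0,0,0.003,0,0,0,0.03,0,0,0.003,0,0,0,0.03]'

```text
time: 18.0
tool_pos: [0.5935, 0.1233, 0.0842]
ee_rot: [2.621, -0.001, 1.67]
wrist_force: [-7.5, -1.0, 1.9]
width: 0.0358
finger_force: 29.7
```

```bash
python3 tgt.py 0 -.0953 .054
```

```text
shift mm [-0.   0.2  1.8] turn [-0.18 -0.07 -0.02] t 18.0 F [-7.51 -1.04  1.87] w 0.03578059519010855 pos [0.5935 0.1233 0.0842] [ 2.621e+00 -1.000e-03  1.670e+00]
TCP in bays mm [ -0.2 -95.3  55.8] F bays [-5.6 -0.3  5.4]
```

Request:
servo_tool --commands '[0,-0.001,-0.001,0,0,0,0.03,0,-0.002,-0.001,0,0,0,0.03,0,-0.003,-0.001,0,0,0,0.03,0,-0.003,-0.001,0,0,0,0.03]'

```text
time: 18.5
tool_pos: [0.5912, 0.1231, 0.0833]
ee_rot: [2.619, -0.001, 1.67]
wrist_force: [-0.4, 0.9, -3.6]
width: 0.0359
finger_force: 29.8
```

```bash
python3 tgt.py 0 -.0953 .054
```

```text
shift mm [-0.   2.6  2.1] turn [-0.09 -0.07 -0.02] t 18.5 F [-0.43  0.92 -3.62] w 0.03590760923201393 pos [0.5912 0.1231 0.0833] [ 2.619e+00 -1.000e-03  1.670e+00]
TCP in bays mm [ -2.6 -95.3  56.1] F bays [-2.1  1.  -3. ]
```

Request:
servo_tool --commands '[0,-0.001,0,0,0,0,0.03,0,-0.002,0,0,0,0,0.03,0,-0.002,0,0,0,0,0.03]'

```text
time: 18.88
tool_pos: [0.5905, 0.123, 0.0834]
ee_rot: [2.617, -0.001, 1.67]
wrist_force: [4.5, -0.0, -4.2]
width: 0.0362
finger_force: 29.7
```

```bash
python3 tgt.py 0 -.0953 .054
```

```text
shift mm [-0.   3.1  2.6] turn [ 0.08 -0.07 -0.03] t 18.88 F [ 4.47 -0.   -4.24] w 0.03616867588631202 pos [0.5905 0.123  0.0834] [ 2.617e+00 -1.000e-03  1.670e+00]
TCP in bays mm [ -3.1 -95.3  56.6] F bays [ 1.7 -0.4 -5.9]
```

Request:
servo_tool --commands '[0,0,0.001,0,0,0,0.03,0,0,0.0015,0,0,0,0.03,0,0,0.0015,0,0,0,0.06,0,0,0.0015,0,0,0,0.06,0,0,0.0015,0,0,0,0.06,0,0,0.0015,0,0,0,0.06,0,0.003,-0.02,0,0,0,0.06,0,0.003,-0.05,0,0,0,0.06,0,0.003,-0.1,0,0,0,0.06,-0.06,0.003,-0.12,0,0,0,0.06]'

```text
time: 20.12
tool_pos: [0.5388, 0.0619, 0.1916]
ee_rot: [2.613, -0.001, 1.68]
wrist_force: [-0.6, -1.3, 0.9]
width: 0.0603
finger_force: 0.0
```

```bash
python3 tgt.py 0 -.166 .17
python3 - <<'E'
from h import *
from bench import snapshot,robot
o=robot.get_obs();w=snapshot("wrist")["img"];a,b=snapshot("scene")["img"],snapshot("side")["img"]
z=lambda i,x,y,W:cv2.resize(i[y:y+150,x:x+W],None,fx=3,fy=3,interpolation=cv2.INTER_CUBIC)
cv2.imwrite("pics/g.png",cv2.resize(np.hstack([z(w,190,0,110),z(a,140,110,300),z(b,110,120,260)]),(800,180),interpolation=cv2.INTER_AREA))
i=np.vstack([np.hstack([z(w,190,0,106),z(b,100,130,160)]),np.hstack([z(a,140,110,266)])])
cv2.imwrite("pics/g.png",cv2.resize(i,(532,600),interpolation=cv2.INTER_AREA))
E
```

```text
shift mm [-15.1  -1.3   8.9] turn [ 0.26 -0.34  0.48] t 20.12 F [-0.64 -1.3   0.91] w 0.06028816268529326 pos [0.5388 0.0619 0.1916] [ 2.613e+00 -1.000e-03  1.680e+00]
TCP in bays mm [   1.1 -151.   179. ] F bays [-0.2 -1.2  1.2]
```

View pics/g.png

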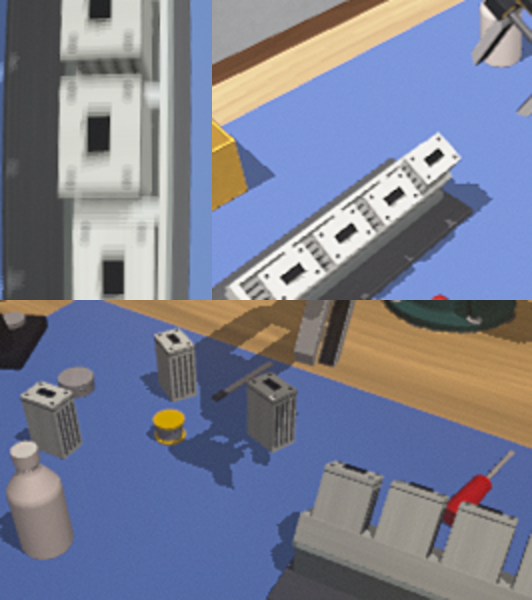

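Request:
servo_tool --commands '[-0.02,0,-0.01,0,0,0,0.06,-0.02,0,-0.01,0,0,0,0.06,-0.02,0,-0.01,0,0,0,0.06,-0.02,0,-0.01,0,0,0,0.06]'

```text
time: 20.78
tool_pos: [0.5353, 0.0388, 0.1953]
ee_rot: [2.621, -0.002, 1.672]
wrist_force: [0.8, 0.1, -0.4]
width: 0.0602
finger_force: 0.0
```

Run:
```python
from h import *
import pickle
from bench import snapshot,robot
q=pickle.load(open("q.pkl","rb"));o=robot.get_obs();w=snapshot("wrist");ss=[("w",w)]+[(n,snapshot(n)) for n in("scene","side")]
def blob(s,uv,w):
    g=cv2.cvtColor(s["img"],cv2.COLOR_BGR2GRAY).astype(float);u,v=map(lambda t:int(round(t)),uv)
    p=g[v-w:v+w+1,u-w:u+w+1];W=np.clip(60-p,0,None);yy,xx=np.mgrid[v-w:v+w+1,u-w:u+w+1]
    return np.array([(W*xx).sum(),(W*yy).sum()])/W.sum()
for y in(-.096,-.032):
  for n,s in ss:
    pr=(lambda P:wproj(P,s,o)) if n=="w" else (lambda P:proj(P,s))
    m=pr(inbays(np.array([[-.0025,y,.083]]),q))[0];l=pr(inbays(np.array([[-.0125,y,.083]]),q))[0];h=pr(inbays(np.array([[-.0025,y,.093]]),q))[0]
    print(y,n,"upright",m.round(1),"x-10mm",(l-m).round(1),"z+10mm",(h-m).round(1),"seen",(blob(s,m,12 if n=="w" else 7)-m).round(1))
print(o["wrist_force"])
```

```text
-0.096 w upright [250.8 108.3] x-10mm [-11.1   0. ] z+10mm [-0.1 -0.4] seen [-0.3  0.7]
-0.096 scene upright [318.3 193.6] x-10mm [ 1.4 -0.6] z+10mm [ 1.4 -4.9] seen [-1.2  0.1]
-0.096 side upright [210.4 208.2] x-10mm [3.2 3.6] z+10mm [ 1.6 -2. ] seen [ 0.2 -0.3]
-0.032 w upright [250.8  39.8] x-10mm [-11.1   0.1] z+10mm [-0.1 -2.9] seen [-7.9  0.2]
-0.032 scene upright [350.5 204. ] x-10mm [ 1.  -0.8] z+10mm [ 1.5 -5. ] seen [-0.  -1.1]
-0.032 side upright [188.  225.1] x-10mm [3.3 3.8] z+10mm [ 1.4 -1.9] seen [2.7 2.1]
[ 0.81133693  0.0760816  -0.40335112]
```

The seated case is upright in its bay and fully home: its lid plug is within 1 mm of the modelled position in the wrist and side views.

```bash
python3 -c "
from bench import close_job
print(close_job())"
```

```text
the job is handed in; nothing more can be done
None
```

The filled case (about 3.5 N on the wrist, against about 0.9 N for each of the two empty shells I weighed) is seated fully home, lid outwards, in bay 1, the free bay; the three empty shells still stand upright on the bench, and the job was handed in at about 21 s, with no verdict returned.

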